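Seat the tube in the welding fixture and lock the toggle clamp

ROBOT

A 7-joint arm with a two-finger parallel gripper is mounted at the origin on the work surface. World frame = base frame: x ahead of the robot, y to its left, z up, the work surface at z = 0. Lengths are in m, angles in degrees, forces in N, time in s.
With the tool pointing down it reaches from about 0.375 to 0.925 m from the base axis. Payload 3.1 kg.
Tool frame: the origin (TCP) lies at the very end of the fingers, on their centre line; the grasp point (between the pads) lies 19 mm behind it; z points along the fingers, y is the line along which they close (so a half turn about z gives the same grasp; the last joint's range is limited). The gripper opens to 85 mm and grips with 20 to 120 N. Pads are 22 mm wide; open, the fingers measure 114 mm over their backs; the gripper's body (76 mm by 85 mm) begins 54 mm behind the grasp point. The pads swing forward as they close: fully open they stand 13 mm farther back than shut.
Start: joints at [58.281, 21.939, 2.515, 91.553, -1.026, 66.532, -2.859], TCP at [0.286, -0.584, 0.231] pointing down, gripper open.
Joint ranges: [-149.38, 149.38], [-23.57, 123.04], [-84.95, 90], [0, 143.3], [-89.99, 269.99], [3.08, 112.72], [-163.45, 163.45]. Speed limits (degrees/s): [159.86, 159.86, 180, 180, 180, 180, 180].

INTERFACE

Orientations are given as a 3x3 rotation matrix whose columns are the frame's x, y, z axes.
In Python, from cell import state, grab_frame, job_done gives the robot as it stands. The module is installed in compiled form; this text tells all that it offers.
- The arm moves only by the tool play_rows, never from a script. Its argument "steps" is one flat list of numbers, 5 for each row, row after row: the shift along the tool's x, y, z in m, then the turn about the tool's z in degrees, then the opening, from 0 (shut) to 1 (fully open). In form: [dx, dy, dz, turn, grip, dx, dy, dz, turn, grip, ...]. A call has 1 to 20 rows; each row is the pose to reach, as a shift and turn from the pose commanded when the call began, along the tool's axes at that moment; what a row does not reach only later rows make up. A row lasts 1/10 s, in which the tool goes at most 50 mm and 8.59 degrees, less where a joint would pass 70% of its speed; a pose out of reach is approached as far as the arm can. A call with a gripper value outside its range is refused whole. The fingers move at their own pace and stop on an object; the grip force is fixed at half the most. Time passes only in rows, so rows that repeat a pose let the fingers close. It gives the time, the measured TCP pose, the force, the opening and the grip force at its end, in the units of the state.
- state(): the state, without advancing time (a new reading comes with each control period).
- grab_frame(name): name is "scene" or "side" or "wrist"; returns a dict with "color" (420x560x3 uint8, blue, green, red), "K" (3x3 intrinsics, pixels), "pose" (4x4, takes a point from camera to world coordinates); the wrist camera has in their place "T_tool_cam" (4x4, takes a point from camera to tool coordinates, whose origin is the TCP and whose axes are the flange's). Camera axes: x right, y up, looking along -z (the intrinsics and any distortion apply to the point x, -y, -z); pixel columns grow to the right and rows downward; lengths in m; the calibration is good to about 2 mm. A picture is of the moment at which its call begins: read the wrist's pose just before it. There is no depth.
- job_done(): hands the job in; it is judged then, once.
The state is a dict: "t": time; "q": joint angles; "joint_velocities": joint speeds; "joint_torque": joint torques, N m; "tool_pos": TCP position; "tcp_rot": TCP orientation; "contact_force": force on the tool from outside, world axes, zero at the start; "ft_torque": the same for the moment, N m; "width": finger opening in m; "grip_force": force on a finger pad.
Only numpy, scipy, OpenCV 4.12 (cv2) and the standard library are available. Lean on these libraries where they do the work, as an engineer would, in place of code of your own. Each camera call takes 0.05 s, during which the arm holds its last target. There are 200 camera calls.

TASK

With the fingertips, push the square tube along the welding fixture until its end is fully home against the yellow stop, then push the red handle of the toggle clamp down past its dead point until it snaps into lock and holds the tube there. Only push: do not pick the tube up, and leave the other things lying about where they are.

Things in the scene. Friction and masses are not known exactly. Their poses are not given: they have to be found in the camera images.
- fixture: dark steel plate fixed to the table, 200 x 290 x 12 mm thick. Origin on the table under the line along which the tube slides; y axis along the tube to the yellow stop, x from tube to clamp (about away from the robot), z up; plate x -55 to 145, y -165 to 125 mm. Fence 25 mm high (y -100 to 90) and two brass pins 22 mm high guide the tube with 1.5 mm play each side. Clamp: y = 0, x 53 to 113, 90 mm high.
- stop_face (a point): centre of the face of the yellow end stop (60 wide, 36 high) that the tube's end must meet, 32 mm above the table; axes as those of the fixture
- tube: loose square steel tube 40 x 40 x 160 mm long, bright grey with blue closing caps, about 0.3 to 0.5 kg, lying on the plate (underside 12 mm and top 52 mm above the table). Origin: centre of its underside; y along its length, towards the stop. It starts 20 to 55 mm short of the stop. Sliding it takes a few newtons.
- tube_stop_end (a point): centre of the tube's end face that faces the stop (20 mm above its underside)
- tube_push_end (a point): centre of the tube's other, closed, flat end face (40 x 40 mm), the one to push on; the plate and the space beyond it are free
- clamp_handle (a joint): angle of the clamp handle, rad: 0 = open (standing 78 degrees above level, leaning away from the tube); grows as it swings down and away from the tube (to the fixture's +x). Dead point 1.05: below it a spring throws the handle back open, beyond it the handle snaps to its end stop 1.22 = locked (8 degrees above level). Takes up to about 0.7 N m (6 N at handle_push).
- handle_pivot (a point): hinge axis of the handle, 72 mm above the table; the axis is horizontal, along the fixture's y. Its axes are those of the fixture.
- handle_push (a point): place to push: upper face of the red grip (24 mm wide, 18 mm thick, 50 to 135 mm from the pivot), 110 mm from the pivot along the handle and 9 mm above the handle's centre line (which passes through the pivot). Its x axis points along the handle away from the pivot, its z axis out of that face (push along -z); moves with the handle.
- clamp_pad: black rubber pad (18 mm across) on a sprung spindle at the end of the clamp's arm; raised when open, it comes down on the tube at the fixture's x = 0, y = 0 as the handle swings, and presses on it with about 7 N when locked. Origin: centre of its underside.
- stub: bystander: short dark square tube stub 40 x 40 x 60 mm high, standing on the fixture plate at its far right corner; origin under its centre
- magnet: bystander: small orange welding magnet 60 x 60 x 16 mm, lying on the fixture plate at its far left corner; origin near its middle, underside
- bracket: bystander: dark steel bracket, plate 100 x 70 x 6 mm with a 30 mm tube standing on it, 81 mm high; origin under its centre
- spray: bystander: white spray can with green cap, 60 mm across, 160 mm high; origin under its centre
- hammer: bystander: hammer lying on the table; origin under its middle
- brush: bystander: hand brush lying on the table; origin under its middle
- flat_bar: bystander: dark flat bar 35 x 160 x 8 mm lying on the table beyond the fixture; origin under its centre
There are look-alikes about, which are no part of the job. What is shaped like the tube but purple is not meant.

How it is judged:
By the outcome, as a careful person would: the job done as asked, in the order asked, and still so for the second after the job is handed in, with the robot touching nothing.
It also fails if it takes over 45 s, if anything falls off the work surface, if the arm or the gripper's body presses on something with over 40 N, if the wrist force passes 120 N, or if a joint passes its speed limit or range.

## Working session

There is one attempt and no reset: what is moved stays moved. The work goes in short steps, Python scripts to look and compute and a tool call to move; the robot and the scene stay as the last step left them, time stands still between calls to the robot, and variables do not carry over. Pictures are saved under pics/ and viewed, at most 10 in all, crops included, and the job is handed in when it is done.

Besides the shell and the picture viewer there is one more tool, called after "Emit:" by a JSON object that holds its "name" and its "arguments". play_rows: Moves the arm, as the interface text tells. Its arguments: {"type":"object","properties":{"steps":{"type":"array"}},"required":["steps"]}

```bash
mkdir -p pics; cat > h.py <<'E'
import numpy as np, cv2
from cell import state, grab_frame, job_done
def cam(n):
    s=state(); f=grab_frame(n)
    if n=="wrist":
        T=np.eye(4);T[:3,:3]=s["tcp_rot"];T[:3,3]=s["tool_pos"];f["pose"]=T@np.array(f["T_tool_cam"])
    return f
def proj(f,P):
    T=np.linalg.inv(np.array(f["pose"]));p=np.atleast_2d(P)@T[:3,:3].T+T[:3,3]
    p=p*[1,-1,-1]; u=p@np.array(f["K"]).T
    return u[:,:2]/u[:,2:]
def ray(f,uv,z):
    d=np.linalg.inv(np.array(f["K"]))@[uv[0],uv[1],1]; T=np.array(f["pose"])
    d=T[:3,:3]@(d*[1,-1,-1]); return T[:3,3]+d*(z-T[2,3])/d[2]
E
python3 - <<'E'
from h import *
import pickle
for n in("scene","side"):
    f=cam(n);pickle.dump(f,open(n+".pkl","wb"));cv2.imwrite(f"pics/{n}0.png",cv2.resize(f["color"],(800,600),interpolation=cv2.INTER_CUBIC));print([k for k in f],np.round(f["pose"],3).tolist(),f["K"])
s=state();print(s["t"],s["tcp_rot"])
E
```

```text
['color', 'K', 'pose'] [[0.439, -0.756, 0.486, 1.176], [0.898, 0.361, -0.249, -0.318], [0.013, 0.546, 0.838, 1.219], [0.0, 0.0, 0.0, 1.0]] [[489.36360087   0.         283.10494578]
 [  0.         489.36360087 213.76758441]
 [  0.           0.           1.        ]]
['color', 'K', 'pose'] [[0.994, 0.062, -0.086, 0.412], [-0.106, 0.558, -0.823, -1.21], [-0.003, 0.827, 0.562, 0.966], [0.0, 0.0, 0.0, 1.0]] [[533.60749022   0.         283.71915028]
 [  0.         533.60749022 206.76425335]
 [  0.           0.           1.        ]]
0.1 [[ 8.97875052e-01  4.40248820e-01 -1.16885913e-03]
 [ 4.40250355e-01 -8.97872593e-01  2.10534505e-03]
 [-1.22610905e-04 -2.40492745e-03 -9.99997101e-01]]
```

View pics/scene0.png

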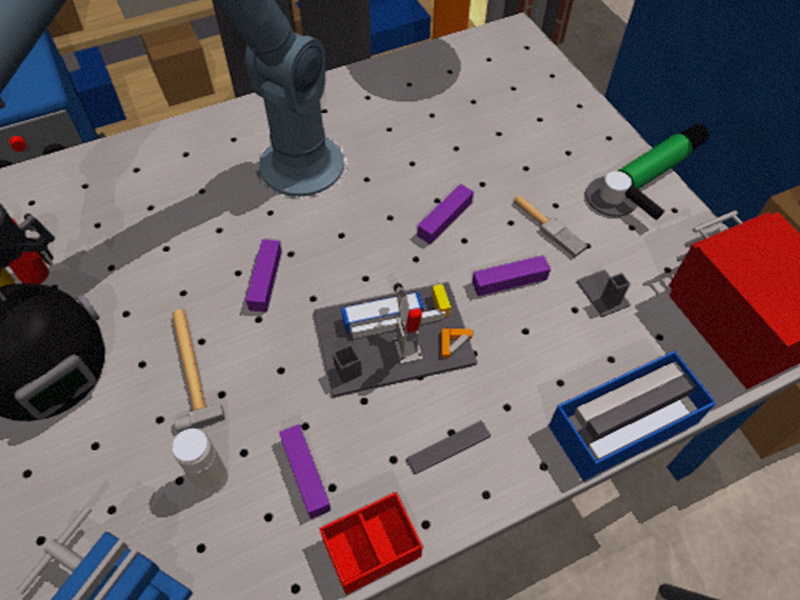

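View pics/side0.png

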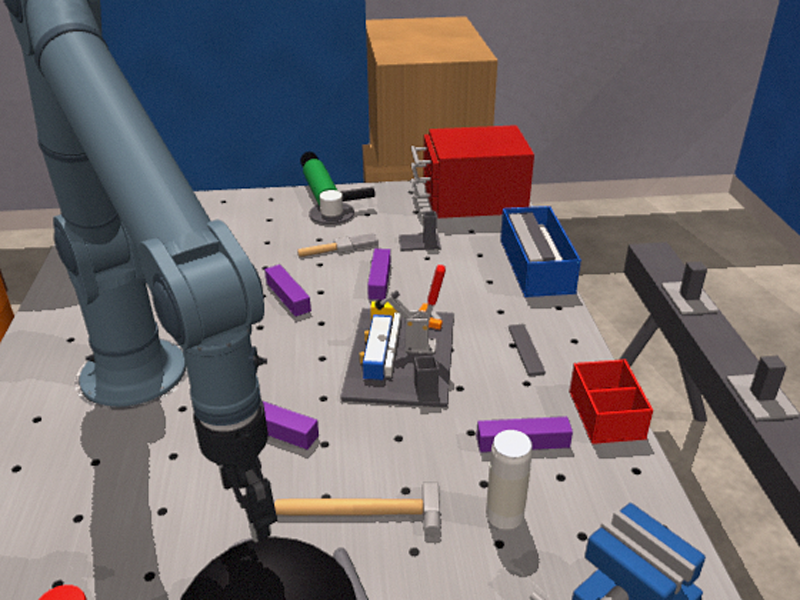

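The scene view (800x600) shows the plate with corners near (314,310), (333,396), (476,363) and (450,283), the stop at (441,297) and the red handle at (413,320). In the side view, the plate spans x 342–453 and y 308–405. I'll enlarge both.

```bash
python3 - <<'E'
from h import *
import pickle
a=pickle.load(open("scene.pkl","rb"))["color"][190:285,210:340]
b=pickle.load(open("side.pkl","rb"))["color"][180:290,230:325]
A=cv2.resize(a,None,fx=6,fy=6,interpolation=cv2.INTER_CUBIC);B=cv2.resize(b,None,fx=5.4,fy=5.4,interpolation=cv2.INTER_CUBIC)
cv2.imwrite("pics/a.png",A);cv2.imwrite("pics/b.png",B);print(A.shape,B.shape)
E
```

```text
(570, 780, 3) (594, 513, 3)
```

View pics/a.png

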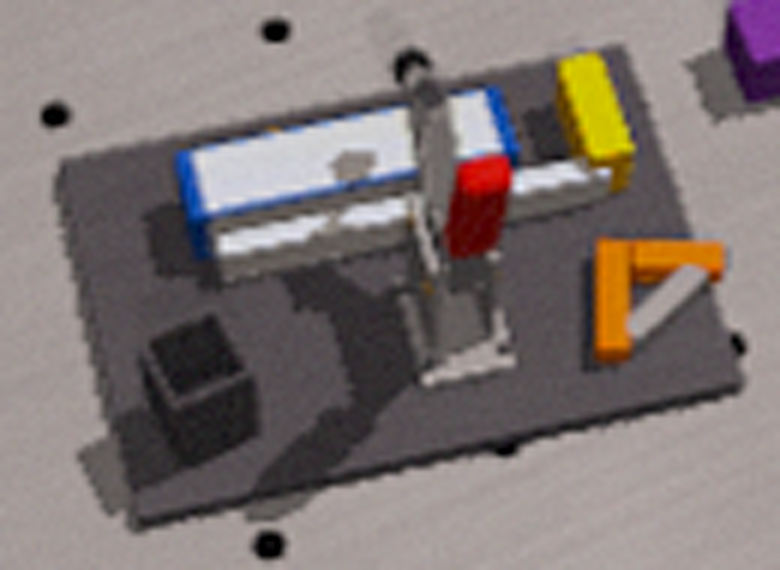

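View pics/b.png

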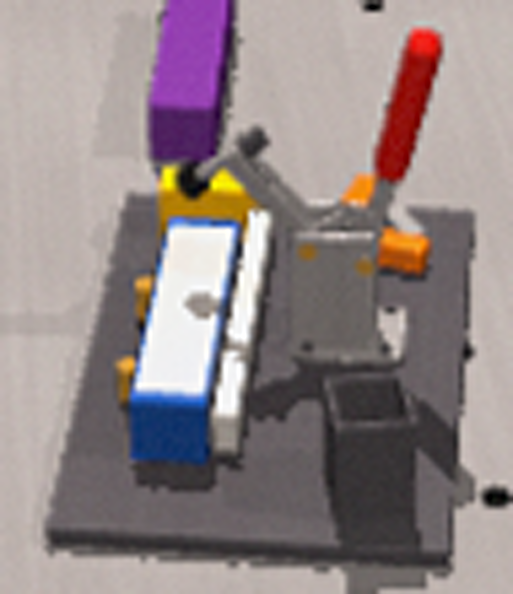

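The crops give plate top corners in a.png at (62,162), (135,515), (742,380), (622,48), and in b.png at (50,530), (450,552), (473,212), (127,196). The tube top is at (190,152), (205,215), (490,90), (515,152) in a.png. The handle tip in b.png is at (425,40).

```bash
cat > fit.py <<'E'
from h import *
import pickle
from scipy.optimize import least_squares
S=pickle.load(open("scene.pkl","rb"));D=pickle.load(open("side.pkl","rb"))
ua=lambda p:(np.array(p)+.5)/6-.5+[210,190]
ub=lambda p:(np.array(p)+.5)/5.4-.5+[230,180]
C=np.array([[-55,-165,12],[145,-165,12],[145,125,12],[-55,125,12]])/1e3
pa=ua([(62,162),(135,515),(742,380),(622,48)]);pb=ub([(50,530),(450,552),(473,212),(127,196)])
def W(v,P):
    c,s=np.cos(v[2]),np.sin(v[2]);return np.atleast_2d(P)@np.array([[c,-s,0],[s,c,0],[0,0,1]]).T+[v[0],v[1],0]
E
python3 - <<'E'
from fit import *
r=least_squares(lambda v:np.r_[(proj(S,W(v,C))-pa).ravel(),(proj(D,W(v,C))-pb).ravel()],[.6,-.2,0],loss='soft_l1')
v=r.x;print(v,np.degrees(v[2]));print(np.round(proj(S,W(v,C))-pa,1).tolist(),np.round(proj(D,W(v,C))-pb,1).tolist())
np.save("v.npy",v)
c,s=np.cos(v[2]),np.sin(v[2]);R=np.array([[c,-s],[s,c]])
for f,q in((S,ua([(190,152),(205,215),(490,90),(515,152)])),(D,ub([(133,393),(208,395),(170,222),(238,224)]))):
    for p in q: print("tube",np.round((R.T@(ray(f,p,.052)[:2]-v[:2]))*1e3,1))
for f,p in((S,ua((483,165))),(D,ub((425,40)))):
    for z in(.204,): print("tip",np.round((R.T@(ray(f,p,z)[:2]-v[:2]))*1e3,1))
E
```

```text
[ 0.48831486  0.01799245 -0.19865456] -11.382067942955816
[[-1.2, -0.2], [0.2, 1.1], [0.7, 0.4], [0.3, -0.9]] [[-1.0, 0.1], [0.1, 0.5], [0.2, -0.1], [-0.1, -0.5]]
tube [ -18.1 -103.1]
tube [  18.  -103.6]
tube [-17.6  43.9]
tube [19.6 46.1]
tube [ -18.3 -103.7]
tube [  19.4 -101.9]
tube [-18.4  44. ]
tube [18.6 45.4]
tip [116.4   0.4]
tip [119.3  -0.5]
```

The fit is good: fixture at (0.488, 0.018), yaw -11.4°, tube push end at y ≈ -107 mm, handle pivot x ≈ 89 mm. Next I move behind the tube with the fingers shut.

Emit:
{"name": "play_rows", "arguments": {"steps": [0.035,-0.032,0,8,0,0.07,-0.064,0,16,0,0.104,-0.096,0,24,0,0.138,-0.128,0,32,0,0.173,-0.16,0,37.5,0,0.208,-0.192,0,37.5,0,0.242,-0.224,0,37.5,0,0.277,-0.256,0,37.5,0,0.312,-0.288,0,37.5,0,0.346,-0.32,0,37.5,0,0.346,-0.32,0.04,37.5,0,0.346,-0.32,0.08,37.5,0,0.346,-0.32,0.1,37.5,0,0.346,-0.32,0.1,37.5,0,0.346,-0.32,0.1,37.5,0,0.346,-0.32,0.1,37.5,0]}}

```text
t: 1.7
tool_pos: [0.4573, -0.1445, 0.1328]
tcp_rot: [[0.98, -0.198, 0.003], [-0.198, -0.98, -0.001], [0.003, 0.0, -1.0]]
contact_force: [-0.2, -0.5, 0.4]
width: -0.0001
grip_force: 0.0
```

```bash
cat > st.py <<'E'
from fit import *
def st():
    v=np.load("v.npy");s=state();c,n=np.cos(v[2]),np.sin(v[2]);R=np.array([[c,-n,0],[n,c,0],[0,0,1]])
    p=R.T@(np.array(s["tool_pos"])-[v[0],v[1],0]);A=R.T@np.array(s["tcp_rot"])
    print("t",s["t"],"fix mm",np.round(p*1e3,1),"F fix",np.round(R.T@np.array(s["contact_force"]),1),"w",s["width"]);print(np.round(A,3).tolist());return v
E
python3 - <<'E'
from st import *
st();f=cam("wrist");pickle.dump(f,open("w.pkl","wb"));cv2.imwrite("pics/w.png",cv2.resize(f["color"],(800,600)))
E
```

```text
t 1.7 fix mm [   1.7 -165.4  132.8] F fix [-0.1 -0.5  0.4] w -0.00014594089851956968
[[1.0, -0.0, 0.003], [-0.0, -1.0, -0.0], [0.003, 0.0, -1.0]]
```

View pics/w.png

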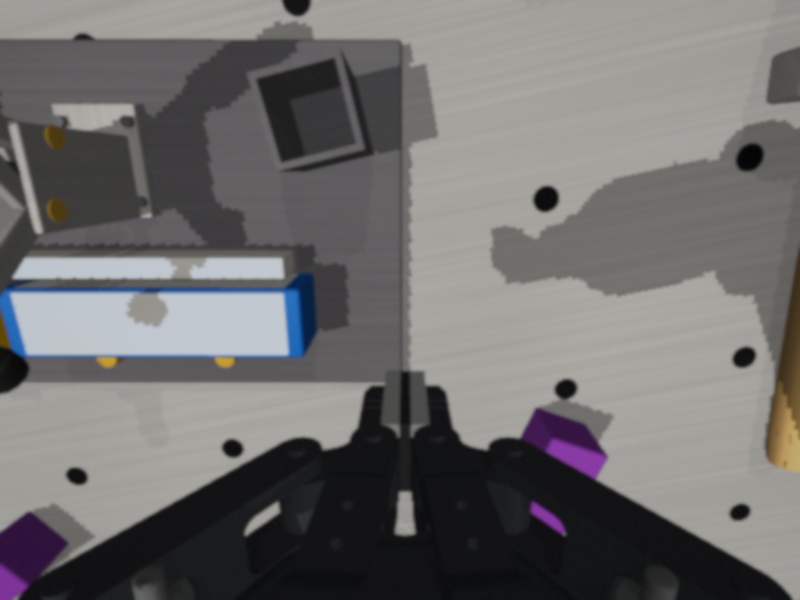

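The wrist view shows the tube's blue push end with its top edge at (302,285)–(302,355), its far end at about (8,290), and free space on the plate behind it.

```bash
python3 - <<'E'
from st import *
f=pickle.load(open("w.pkl","rb"));v=np.load("v.npy");c,s=np.cos(v[2]),np.sin(v[2]);R=np.array([[c,-s],[s,c]])
for p,z in(((300,288),.052),((303,355),.052),((8,292),.052),((22,356),.052),((402,40),.012),((402,382),.012)):
    q=(np.array(p)+.5)*.7-.5; print(p,np.round(R.T@(ray(f,q,z)[:2]-v[:2])*1e3,1))
for f,q in((S,ua([(590,155),(560,70)])),(D,ub([(162,193),(246,195)]))):
    for p in q: print("stop top edge",np.round((R.T@(ray(f,p,.05)[:2]-v[:2]))*1e3,1))
E
```

```text
(300, 288) [  19.9 -110.8]
(303, 355) [ -17.9 -109.7]
(8, 292) [17.8 42. ]
(22, 356) [-18.4  43.9]
(402, 40) [ 143.8 -163.9]
(402, 382) [ -54.1 -163.6]
stop top edge [28.7 80.6]
stop top edge [-21.9  80.2]
stop top edge [-26.7  73.7]
stop top edge [19.8 75.9]
```

Emit:
{"name": "play_rows", "arguments": {"steps": [-0.002,0,0.04,0,0,-0.002,0,0.08,0,0,-0.002,0,0.101,0,0,-0.002,0,0.101,0,0,-0.002,-0.01,0.101,0,0,-0.002,-0.02,0.101,0,0,-0.002,-0.025,0.101,0,0,-0.002,-0.03,0.101,0,0,-0.002,-0.034,0.101,0,0,-0.002,-0.038,0.101,0,0,-0.002,-0.042,0.101,0,0,-0.002,-0.046,0.101,0,0,-0.002,-0.05,0.101,0,0,-0.002,-0.053,0.101,0,0,-0.002,-0.056,0.101,0,0,-0.002,-0.059,0.101,0,0,-0.002,-0.062,0.101,0,0,-0.002,-0.062,0.101,0,0]}}

```text
t: 3.55
tool_pos: [0.4665, -0.0821, 0.0304]
tcp_rot: [[0.98, -0.197, 0.0], [-0.197, -0.98, 0.0], [0.0, -0.001, -1.0]]
contact_force: [-1.3, -2.7, 2.0]
width: -0.0002
grip_force: 1.5
```

```bash
python3 -c "
from st import *
st()"
```

```text
t 3.55 fix mm [  -1.7 -102.5   30.4] F fix [-0.7 -2.9  2. ] w -0.00022172702569182967
[[1.0, 0.001, 0.0], [0.001, -1.0, 0.001], [0.0, -0.001, -1.0]]
```

Contact force is about 3 N, so the tube is sliding. I'll continue in small steps.

Emit:
{"name": "play_rows", "arguments": {"steps": [0,-0.002,0,0,0,0,-0.004,0,0,0,0,-0.006,0,0,0,0,-0.008,0,0,0]}}

```text
t: 3.95
tool_pos: [0.4678, -0.0751, 0.0303]
tcp_rot: [[0.98, -0.198, 0.0], [-0.198, -0.98, -0.0], [0.0, 0.0, -1.0]]
contact_force: [-0.7, -4.4, 3.3]
width: 0.0001
grip_force: 2.5
```

Emit:
{"name": "play_rows", "arguments": {"steps": [0,-0.001,0,0,0,0,-0.002,0,0,0,0,-0.003,0,0,0,0,-0.004,0,0,0]}}

```text
t: 4.35
tool_pos: [0.4684, -0.0719, 0.0303]
tcp_rot: [[0.98, -0.198, -0.0], [-0.198, -0.98, -0.001], [-0.0, 0.001, -1.0]]
contact_force: [-2.0, -7.3, 3.8]
width: 0.0
grip_force: 4.0
```

Emit:
{"name": "play_rows", "arguments": {"steps": [0,-0.001,0,0,0,0,-0.002,0,0,0,0,-0.003,0,0,0]}}

```text
t: 4.65
tool_pos: [0.4684, -0.0719, 0.0304]
tcp_rot: [[0.98, -0.199, -0.001], [-0.199, -0.98, -0.004], [-0.001, 0.004, -1.0]]
contact_force: [-3.2, -12.4, 5.1]
width: -0.0002
grip_force: 6.3
```

The tool has stopped moving while the force rises, so the tube is probably home. I'll push a bit more and check with a picture.

Emit:
{"name": "play_rows", "arguments": {"steps": [0,-0.002,0,0,0,0,-0.004,0,0,0,0,-0.004,0,0,0]}}

```text
t: 4.95
tool_pos: [0.4684, -0.0718, 0.0304]
tcp_rot: [[0.979, -0.202, -0.003], [-0.202, -0.979, -0.008], [-0.001, 0.008, -1.0]]
contact_force: [-3.4, -16.3, 6.3]
width: -0.0003
grip_force: 8.7
```

```bash
python3 - <<'E'
from st import *
st()
a=cam("scene")["color"][190:285,210:340];b=cam("side")["color"][180:290,230:325]
A=cv2.resize(a,(520,380),interpolation=cv2.INTER_CUBIC);B=cv2.resize(b,(328,380),interpolation=cv2.INTER_CUBIC)
cv2.imwrite("pics/c.png",np.hstack([A,B])[:,:800])
E
```

```text
t 4.95 fix mm [ -1.8 -91.9  30.4] F fix [ -0.1 -16.7   6.3] w -0.0002790500218304348
[[1.0, -0.005, -0.001], [-0.005, -1.0, -0.008], [-0.001, 0.008, -1.0]]
```

View pics/c.png

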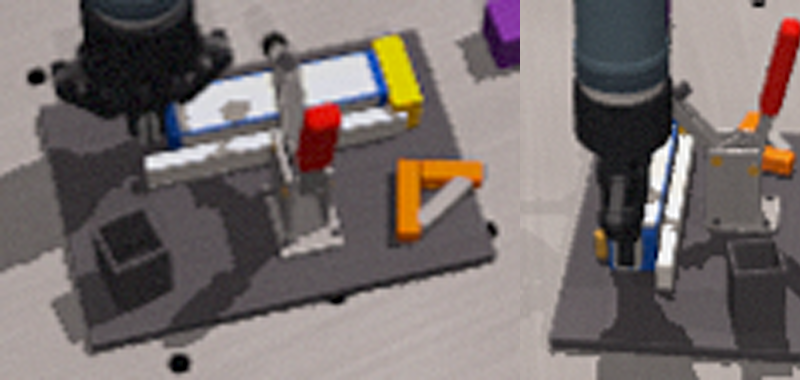

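The tube's blue end meets the yellow stop at about (385,75) in the left half, with no gap. Now I back off, rise and move to the tube side of the handle.

Emit:
{"name": "play_rows", "arguments": {"steps": [0,0.01,0,0,0,0,0.02,0,0,0,0,0.03,0,0,0,0,0.03,-0.04,0,0,0,0.03,-0.08,0,0,0,0.03,-0.12,0,0,0,0.03,-0.16,0,0,0,0.03,-0.2,0,0,0.02,0,-0.2,0,0,0.04,-0.03,-0.2,0,0,0.06,-0.06,-0.2,0,0,0.072,-0.084,-0.2,0,0,0.072,-0.084,-0.17,0,0,0.072,-0.084,-0.15,0,0,0.072,-0.084,-0.15,0,0,0.072,-0.084,-0.15,0,0]}}

```text
t: 6.65
tool_pos: [0.5566, 0.0046, 0.1799]
tcp_rot: [[0.981, -0.196, -0.001], [-0.196, -0.981, 0.001], [-0.002, -0.001, -1.0]]
contact_force: [0.7, 0.2, -0.2]
width: 0.0001
grip_force: 0.0
```

```bash
python3 - <<'E'
from st import *
st()
a=cam("scene")["color"][150:285,190:340];b=cam("side")["color"][140:290,230:350]
A=cv2.resize(a,(440,396),interpolation=cv2.INTER_CUBIC);B=cv2.resize(b,(320,400),interpolation=cv2.INTER_CUBIC)[:396]
cv2.imwrite("pics/d.png",np.hstack([A,B]))
E
```

```text
t 6.65 fix mm [ 69.6   0.4 179.9] F fix [ 0.7  0.3 -0.2] w 0.0001375498301646065
[[1.0, 0.001, -0.002], [0.001, -1.0, 0.001], [-0.002, -0.001, -1.0]]
```

View pics/d.png

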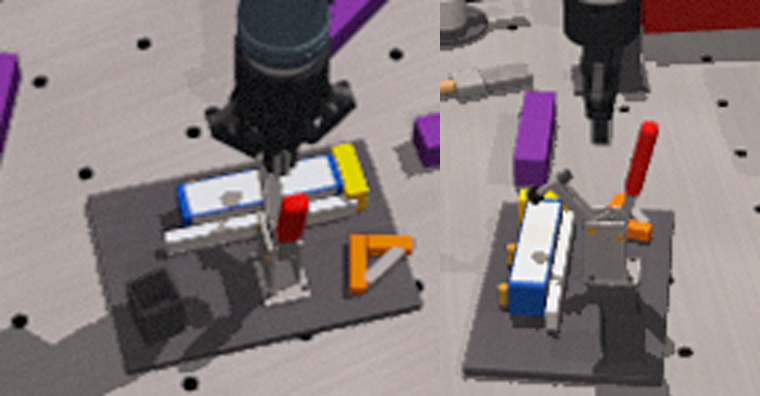

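The tube is still home, and the shut fingers (280,160 in the left half; 600,130 in the right) stand on the tube side of the handle, in line with it. Next I sweep along the handle's arc.

Emit:
{"name": "play_rows", "arguments": {"steps": [0.011,0,0.002,0,0,0.021,0,0.003,0,0,0.03,0,0.005,0,0,0.039,0,0.007,0,0,0.048,0,0.01,0,0,0.056,0,0.014,0,0,0.064,0,0.019,0,0,0.072,0,0.024,0,0,0.079,0,0.03,0,0]}}

```text
t: 7.65
tool_pos: [0.6369, -0.0121, 0.1516]
tcp_rot: [[0.98, -0.198, 0.003], [-0.198, -0.98, -0.0], [0.003, -0.0, -1.0]]
contact_force: [-2.0, -0.2, 6.7]
width: 0.0001
grip_force: 3.1
```

```bash
python3 -c "
from st import *
st()"
```

```text
t 7.65 fix mm [151.6  -0.2 151.6] F fix [-1.9 -0.6  6.7] w 8.182129492605202e-05
[[1.0, -0.0, 0.003], [-0.0, -1.0, 0.0], [0.003, -0.0, -1.0]]
```

Emit:
{"name": "play_rows", "arguments": {"steps": [0.006,0,0.006,0,0,0.012,0,0.013,0,0,0.017,0,0.02,0,0,0.022,0,0.028,0,0,0.026,0,0.037,0,0,0.029,0,0.045,0,0,0.032,0,0.052,0,0,0.032,0,0.055,0,0,0.032,0,0.055,0,0]}}

```text
t: 8.55
tool_pos: [0.6651, -0.0179, 0.0946]
tcp_rot: [[0.98, -0.197, -0.002], [-0.197, -0.98, -0.0], [-0.002, 0.001, -1.0]]
contact_force: [-1.1, -0.3, 0.3]
width: -0.0001
grip_force: 0.3
```

```bash
python3 -c "
from st import *
st()"
```

```text
t 8.55 fix mm [180.4  -0.3  94.6] F fix [-1.  -0.5  0.3] w -0.0001403851434060496
[[1.0, 0.0, -0.002], [0.0, -1.0, -0.001], [-0.002, 0.001, -1.0]]
```

The force dropped to about zero, so the handle has snapped through. I press lightly to confirm, then lift away and look.

Emit:
{"name": "play_rows", "arguments": {"steps": [0,0,0.002,0,0,0,0,0.004,0,0,0,0,0.004,0,0]}}

```text
t: 8.85
tool_pos: [0.6653, -0.018, 0.0941]
tcp_rot: [[0.98, -0.198, -0.002], [-0.198, -0.98, -0.001], [-0.002, 0.001, -1.0]]
contact_force: [-6.8, -0.4, 14.5]
width: -0.0001
grip_force: 7.3
```

Emit:
{"name": "play_rows", "arguments": {"steps": [0,0,-0.02,0,0,0,0,-0.06,0,0,0,0,-0.1,0,0,0,0,-0.14,0,0,0,0.04,-0.16,0,0,0,0.08,-0.16,0,0,0,0.12,-0.16,0,0,0,0.16,-0.16,0,0,0,0.2,-0.16,0,0,0,0.2,-0.16,0,0,0,0.2,-0.16,0,0]}}

```text
t: 9.95
tool_pos: [0.6254, -0.2161, 0.2505]
tcp_rot: [[0.98, -0.201, -0.001], [-0.201, -0.98, 0.0], [-0.001, 0.0, -1.0]]
contact_force: [-0.2, 1.3, -0.2]
width: -0.0001
grip_force: 0.0
```

```bash
python3 - <<'E'
from st import *
st()
a=cam("scene")["color"][180:285,200:340];b=cam("side")["color"][160:290,230:340]
A=cv2.resize(a,(440,330),interpolation=cv2.INTER_CUBIC);B=cv2.resize(b,(279,330),interpolation=cv2.INTER_CUBIC)
cv2.imwrite("pics/e.png",np.hstack([A,B]))
E
```

```text
t 9.95 fix mm [ 180.6 -202.4  250.5] F fix [-0.4  1.3 -0.2] w -6.006009946348723e-05
[[1.0, -0.004, -0.001], [-0.004, -1.0, -0.0], [-0.001, 0.0, -1.0]]
```

View pics/e.png

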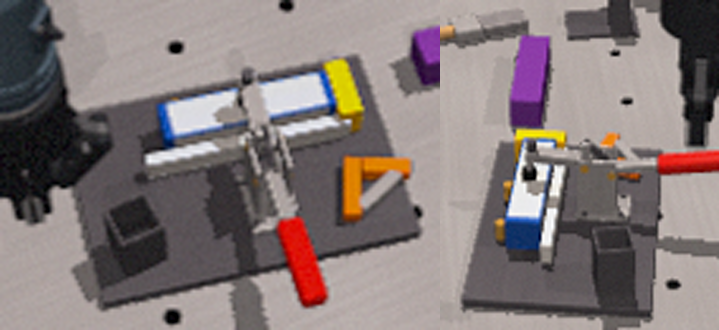

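The handle is down and locked at (305,260), the pad is on the tube, the tube end is against the yellow stop at (332,90), and the arm is clear.

```bash
python3 -c "
from cell import job_done
print(job_done())"
```

```text
the job is handed in; nothing more can be done
None
```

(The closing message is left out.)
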